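# Load the sprung wax die under the leaf spring of the injector

### The arm

A 6-joint arm with a two-finger parallel gripper is mounted at the origin on the work surface. World frame = base frame: x ahead of the robot, y to its left, z up, the work surface at z = 0. Lengths are in m, angles in degrees, forces in N, time in s.
With the tool pointing down it reaches from about 0.35 to 0.875 m from the base axis. Payload 4.2 kg.
Tool frame: the origin (TCP) lies on the centre line of the jaws, within the pads' length; the fingertips stand 11 mm ahead of it and the grasp point (between the pads) lies 8 mm behind it; z points along the fingers, y is the line along which they close (so a half turn about z gives the same grasp; the last joint's range is limited). The gripper opens to 87 mm and grips with 3 to 60 N. Pads are 19 mm wide; open, the fingers measure 117 mm over their backs; the gripper's body (75 mm by 190 mm) begins 51 mm behind the grasp point.
Start: joints at [-50.787, 22.042, 0.453, 0, -68.411, -14.817], TCP at [0.258, -0.569, 0.234] pointing down, gripper open.
Joint ranges: [-179.83, 179.83], [-69.29, 118.12], [-61.27, 80.66], [-181.25, 117.63], [-171.15, -9.14], [-177.46, 177.46]. Speed limits (degrees/s): [159.86, 159.86, 180, 180, 180, 180].

### API

Orientations are given as a 3x3 rotation matrix whose columns are the frame's x, y, z axes.
In Python, from station import r gives the robot as it stands.
- The arm moves only by the tool servo_tool, never from a script. Its argument "commands" is a list that holds one entry, the list of rows, each a list of 7 numbers: the closure, from 0 (fully open) to 1 (shut), then the shift along the tool's x, y, z in mm, then the turn, a rotation vector about the tool's x, y, z in rad. In form: [[[claw, x, y, z, ax, ay, az], ...]]. A call has exactly 5 rows; each row is the pose to reach, as a shift and turn from the pose commanded when the call began, along the tool's axes at that moment; what a row does not reach only later rows make up. A row lasts 1/10 s, in which the tool goes at most 50 mm and 8.59 degrees, less where a joint would pass 70% of its speed; a pose out of reach is approached as far as the arm can. A call with a gripper value outside its range is refused whole. The fingers move at their own pace and stop on an object; the grip force is fixed at half the most. Time passes only in rows, so rows that repeat a pose let the fingers close, or fill a call up. It gives the time, the measured TCP pose, the force, the opening and the grip force at its end, in the units of the state.
- r.sense(): the state, without advancing time (a new reading comes with each control period).
- r.capture(name): name is "scene" or "side" or "wrist"; returns a dict with "pixels" (384x512x3 uint8, red, green, blue), "camera_matrix" (3x3 intrinsics, pixels), "R" (3x3) and "t" (3): a world point X has camera coordinates R X + t. Camera axes: x right, y down, z forward; pixel columns grow to the right and rows downward; lengths in m; the calibration is good to about 2 mm. A picture is of the moment at which its call begins. There is no depth.
- r.finish_job(): hands the job in; it is judged then, once.
The state is a dict: "time_s": time; "joints": joint angles; "joint_velocities": joint speeds; "effort": joint torques, N m; "tcp_pos": TCP position; "ee_rot": TCP orientation; "wrist_force": force on the tool from outside, world axes, zero at the start; "moment": the same for the moment, N m; "gripper_width": opening from 0.0 (shut) to 1.0 (fully open); "gripper_force": force on a finger pad.
Only numpy, scipy, OpenCV 4.12 (cv2) and the standard library are available. Lean on these libraries where they do the work, as an engineer would, in place of code of your own. Each camera call takes 0.05 s, during which the arm holds its last target. There are 200 camera calls.

### The job

Load the two-part aluminium die into the bench wax injector: press its sprung upper half down hard with your fingertips so that the die shuts and, still pressing it down, slide it along its guide rails, under the blue bridge and the yellow leaf spring, until its nose is fully home against the brass nozzle. Then let go, so that the leaf spring alone keeps the die shut. Nothing needs gripping: press and push from above, never lift or tip the die, and leave everything else on the bench where it is.

Things in the scene. Friction and masses are not known exactly. Their poses are not given: they have to be found in the camera images.
- station: bench wax injector with its die station, fixed. Origin: on the table under the die bed; +x is the way the die slides, to the nozzle; z up. Grey bed 130 mm wide, top 24 mm above the table, x = -200 to +135 mm. Two dark guide rails 12 mm high, 10 wide, 62 mm apart inside, x = -195 to +85. From x = 116 on: aluminium block 84 mm high, from 150 on: white housing and round wax pot, 300 mm high
- nozzle (a point): centre of the flat face of the brass nozzle, 18 mm across, that stops the die: at x = +100 mm, y = 0 on the station, 10 mm above the bed. Axes as the station's
- bridge (a point): middle of the lower entry edge of the fixed blue bridge, under which the die must pass: at x = +34 mm, y = 0 on the station, 33 mm above the bed. Axes as the station's. The bridge crosses the bed from here to x = 50 mm, is 112 mm wide over its posts, and its screw heads reach 77 mm above the table
- leaf (a joint): angle by which the yellow spring-steel leaf is lifted (0 = rest). Clamped under the bridge, 26 mm wide, it runs 44 mm on towards the nozzle, sloping down; at rest its rolled tip (station x = 92 mm) is 26 mm above the bed, lower than the shut die, which slides under and lifts it about 0.09 rad. It bears down with about 5 N at the start and 12 N on the shut die
- die: lower half of the loose aluminium die (whole die about 0.5 kg): 140 mm long (x) x 60 wide (y) x 18 high. Origin: centre of its underside, on the bed; +x towards its nose, which faces the nozzle. It stands between the rails with 1 mm of play on each side, nose 16 to 80 mm short of the bridge; oiled, friction on the bed about 0.3
- die_nose (a point): centre of the sprue hole in the front face of the lower half: 70 mm ahead of the die's origin, 10 mm above its underside. Fully home it meets point nozzle
- die_top (a joint): how far the upper half (140 x 60 x 12 mm, on guide pins and parting springs above the lower half) is pressed down: 0 = parted, its top face 37 mm above the bed, too high for the bridge; 0.007 m = shut, top face 30 mm above the bed. It takes about 5 N to begin and 10 N to shut it
- die_pad (a point): middle of the black finger pad on the upper half's top face, 41 mm behind the die's origin; goes down with the upper half. Pad 54 mm long (x) x 52 wide. Ahead of it, across the die, stands a red rib 56 mm long, 8 thick, 10 high, for the fingertips to push against; its rear face is 29 mm ahead of this point. With the die home the rib's front is 8 mm short of the bridge
- ring_a: loose green wax ring standing flat beside the station, 60 mm across, 30 mm high, hole 48 mm; origin at the centre of its underside. Leave alone
- ring_b: another such green wax ring, on the other side of the station. Leave alone
- ring_c: another such green wax ring, near the tail end of the station. Leave alone
- spatula: wax spatula, 190 mm long, lying on the bench beside the station. Leave alone
- spray: blue release-agent can, 52 mm across, 150 mm high, origin under its middle. Leave alone
- tree: green wax tree: cone-footed post 200 mm high with four rings on arms, 170 mm wide, origin under its foot. Leave alone
- brush: brush, 180 mm long, lying on the bench. Leave alone
Mind the look-alikes: they are no part of the job. What is shaped like the die but orange or purple is not meant.

How it is judged:
By the outcome, as a careful person would: the job done as asked, in the order asked, and still so for the second after the job is handed in, with the robot touching nothing.
It also fails if it takes over 42 s, if anything falls off the work surface, if the arm or the gripper's body presses on something with over 40 N, if the wrist force passes 120 N, or if a joint passes its speed limit or range.

## Working session

There is one attempt and no reset: what is moved stays moved. The work goes in short steps, Python scripts to look and compute and a tool call to move; the robot and the scene stay as the last step left them, time stands still between calls to the robot, and variables do not carry over. Pictures are saved under pics/ and viewed, at most 12 in all, crops included, and the job is handed in when it is done.

Besides the shell and the picture viewer there is one more tool, called after "Request:" by a JSON object that holds its "method" and its "body", one argument or row to a line. servo_tool: Moves the arm, as the interface text tells. Its arguments: {"type":"object","properties":{"commands":{"type":"array","items":{"type":"array","items":{"type":"array","items":{"type":"number"}}}}},"required":["commands"]}

```bash
mkdir -p pics; ls; python3 - <<'E'
from station import r
import cv2,numpy as np,pickle
d={}
for n in("scene","side","wrist"):
    c=r.capture(n);d[n]=c
    print(n,c["camera_matrix"].round(1).tolist(),c["R"].round(3).tolist(),c["t"].round(3).tolist())
    cv2.imwrite(f"pics/{n}0.png",c["pixels"][...,::-1])
pickle.dump(d,open("c0.pkl","wb"))
s=r.sense();print(s)
a=np.hstack([d["scene"]["pixels"],d["side"]["pixels"]])[...,::-1]
E
```

```text
pics
scene [[382.7, 0.0, 252.0], [0.0, 382.7, 189.4], [0.0, 0.0, 1.0]] [[0.575, 0.818, 0.019], [0.629, -0.427, -0.65], [-0.523, 0.385, -0.76]] [-0.326, -0.25, 1.55]
side [[412.5, 0.0, 254.3], [0.0, 412.5, 185.4], [0.0, 0.0, 1.0]] [[-0.956, -0.293, 0.017], [-0.186, 0.562, -0.806], [0.227, -0.773, -0.592]] [0.491, 0.138, 1.322]
wrist [[299.3, 0.0, 262.1], [0.0, 299.3, 187.2], [0.0, 0.0, 1.0]] [[-0.413, 0.911, 0.002], [0.878, 0.398, 0.267], [0.242, 0.112, -0.964]] [0.625, -0.034, 0.391]
{'time_s': 0.15, 'joints': array([-5.07876929e+01,  2.20815286e+01,  3.97946905e-01, -2.00840795e-02,
       -6.84086992e+01, -1.48148554e+01]), 'joint_velocities': array([ 0.00832411, -0.18686903,  0.22792333,  0.11994845, -0.00629998,
        0.09119785]), 'effort': array([-2.28203085e-04, -3.91053557e+01,  1.87587690e+01,  4.22230572e+00,
        1.23683014e-02, -1.39450681e-04]), 'tcp_pos': array([ 0.25799046, -0.56880633,  0.23270399]), 'ee_rot': array([[-9.10755378e-01, -4.12945583e-01, -7.65665202e-04],
       [-4.12946282e-01,  9.10754223e-01,  1.45395044e-03],
       [ 9.69304036e-05,  1.64037178e-03, -9.99998650e-01]]), 'wrist_force': array([-0.27782392, -0.00459873, -0.62700098]), 'moment': array([ 0.03548931, -0.01583238,  0.09878897]), 'gripper_force': 0.0, 'gripper_width': 1.0005244291017648}
```

View pics/scene0.png

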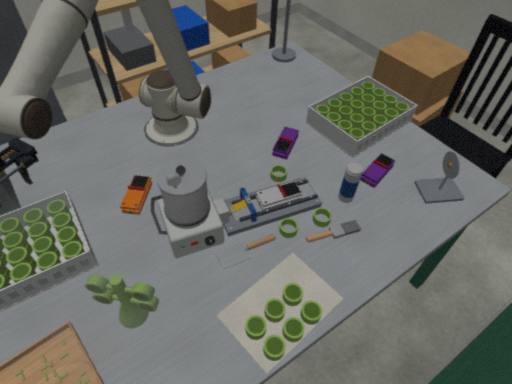

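View pics/side0.png

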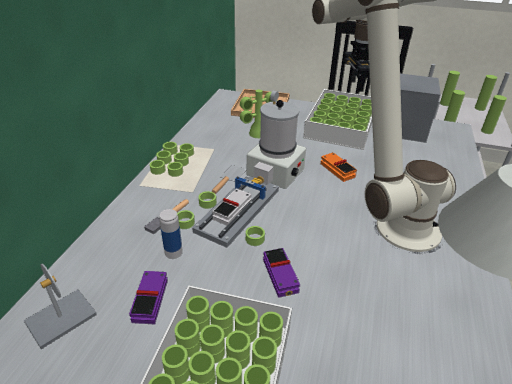

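Scene: the grey die (black pad, red rib) lies on the station at about (280,195), with the bridge at (245,205). In the side view they are at (235,205) and (252,187). Look-alikes are the orange one at scene (136,194) and the purple ones at (286,142) and (378,170). I choose the aluminium die between the rails and check it in a close crop.

```bash
python3 - <<'E'
import pickle,cv2,numpy as np
d=pickle.load(open("c0.pkl","rb"))
a=d["scene"]["pixels"][160:250,200:335,::-1]; b=d["side"]["pixels"][165:245,185:290,::-1]
a=cv2.resize(a,(0,0),fx=3,fy=3,interpolation=cv2.INTER_CUBIC)
b=cv2.resize(b,(0,0),fx=3.7,fy=3.7,interpolation=cv2.INTER_CUBIC)
o=np.zeros((max(a.shape[0],b.shape[0]),a.shape[1]+b.shape[1],3),np.uint8)
o[:a.shape[0],:a.shape[1]]=a;o[:b.shape[0],a.shape[1]:]=b
print(o.shape);cv2.imwrite("pics/crop1.png",o)
E
```

```text
(296, 793, 3)
```

View pics/crop1.png

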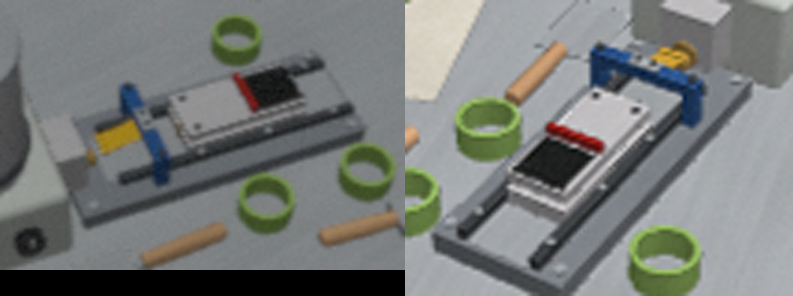

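The crop confirms the choice: bare aluminium die between the rails, black pad at the tail, red rib ahead of it, blue bridge and nozzle beyond. Now cast rays.

```bash
cat > h.py <<'E'
import numpy as np,cv2
def ray(c,uv,z):
    R,t=np.array(c["R"]),np.array(c["t"]);C=-R.T@t
    d=R.T@np.linalg.inv(c["camera_matrix"])@np.array([uv[0],uv[1],1.])
    return (C+d*(z-C[2])/d[2])
def masks(c,box):
    x0,y0,x1,y1=box;p=c["pixels"];h=cv2.cvtColor(p,cv2.COLOR_RGB2HSV);m={}
    H,S,V=h[...,0].astype(int),h[...,1],h[...,2]
    m["red"]=((H<8)|(H>172))&(S>130)&(V>60)
    m["black"]=(V<50)&(S<120)
    m["blue"]=(abs(H-110)<12)&(S>140)
    out={}
    for k,v in m.items():
        w=np.zeros(v.shape,np.uint8);w[y0:y1,x0:x1]=v[y0:y1,x0:x1]
        n,l,st,ce=cv2.connectedComponentsWithStats(w)
        if n>1:
            i=1+np.argmax(st[1:,4]);out[k]=(ce[i],st[i],np.argwhere(l==i)[:,::-1])
    return out
E
python3 - <<'E'
import pickle,numpy as np
from h import *
d=pickle.load(open("c0.pkl","rb"))
s,e=d["side"],d["scene"]
for c,n,p in((s,"tailL",(193.4,229)),(s,"tailR",(229,242.8)),(s,"frontR",(278.2,188.8)),(e,"tailL'",(305,177.3)),(e,"tailR'",(321.7,201.7)),(e,"front'",(228.3,232.7))):
    print(n,ray(c,p,.024).round(4)[:2])
for c,b in((s,(210,190,245,225)),(e,(270,180,310,200))):
    m=masks(c,b)
    for k,z in(("red",.068),("black",.062)):
        if k in m: print(k,m[k][0].round(1),m[k][1],ray(c,m[k][0],z).round(4)[:2])
for c,b in((s,(225,170,285,205)),(e,(235,180,265,225))):
    m=masks(c,b)["blue"];print("blue",m[1],ray(c,m[0],.06).round(4)[:2])
E
```

```text
tailL [0.6368 0.2384]
tailR [0.5124 0.2612]
frontR [ 0.4401 -0.0439]
tailL' [0.5285 0.2558]
tailR' [0.6449 0.2305]
front' [ 0.5732 -0.0953]
red [230.3 201.6] [223 198  15   8  41] [0.5554 0.1275]
black [224.6 208.4] [215 202  20  14 147] [0.5634 0.1583]
red [281.9 190.3] [278 185   9  12  34] [0.5578 0.1249]
black [290.4 188.5] [282 183  18  13 145] [0.5637 0.1568]
blue [236 178  29  21 171] [0.5214 0.0175]
blue [248 204   9  17  68] [ 0.5699 -0.0032]
```

Station: origin about (0.538, 0.051), +x direction about (-0.217, -0.976). The corners agree with the 335 mm bed length. The pad is at station x ≈ -110 and the nose about 32 mm short of the bridge, both plausible. First I rise above the pot with the fingers shut.

Request:
{"method": "servo_tool", "body": {
  "commands": [
    [[1,0,0,-45,0,0,0],[1,0,0,-90,0,0,0],[1,0,0,-135,0,0,0],[1,0,0,-180,0,0,0],[1,0,0,-215,0,0,0]]
  ]
}}

```text
time_s: 0.65
tcp_pos: [0.2579, -0.5691, 0.4517]
ee_rot: [[-0.911, -0.413, 0.001], [-0.413, 0.911, -0.003], [-0.0, -0.003, -1.0]]
wrist_force: [0.8, -0.3, 0.6]
gripper_width: 0.631
gripper_force: 0.0
```

```bash
cat >> h.py <<'E'
from scipy.spatial.transform import Rotation as Ro
X=np.array([-.217,-.976,0]);X/=np.linalg.norm(X);O=np.array([.538,.051,0.])
def goal():
    return np.column_stack([X,np.cross([0,0,-1],X),[0,0,-1]])
def rel(s,p,R=None):
    A=s["ee_rot"];sh=A.T@(np.array(p)-s["tcp_pos"])*1000
    rv=Ro.from_matrix(A.T@(goal() if R is None else R)).as_rotvec()
    return sh.round(1),rv.round(4)
E
python3 - <<'E'
from h import *
from station import r
s=r.sense();print(s["tcp_pos"],s["wrist_force"])
T=O+X*-.097;print(T)
for f in(.25,.5,.75,1):
    R=Ro.from_matrix(s["ee_rot"])
    print(f,rel(s,[*(s["tcp_pos"][:2]*(1-f)+T[:2]*f),.45]))
E
```

```text
[ 0.2579168  -0.5690939   0.45166565] [ 0.77877013 -0.29258164  0.58018139]
[0.55905253 0.14568786 0.        ]
0.25 (array([-142.4,  131.7,    1.3]), array([-0.0028, -0.0011, -0.9263]))
0.5 (array([-284.7,  263.3,    1. ]), array([-0.0028, -0.0011, -0.9263]))
0.75 (array([-427.1,  395. ,    0.6]), array([-0.0028, -0.0011, -0.9263]))
1 (array([-5.695e+02,  5.266e+02,  3.000e-01]), array([-0.0028, -0.0011, -0.9263]))
```

Request:
{"method": "servo_tool", "body": {
  "commands": [
    [[1,-28,26,0,0,0,-0.046],[1,-57,53,0,0,0,-0.093],[1,-85,79,0,0,0,-0.139],[1,-114,106,0,0,0,-0.186],[1,-142,132,0,0,0,-0.232]]
  ]
}}

```text
time_s: 1.15
tcp_pos: [0.3332, -0.3887, 0.4483]
ee_rot: [[-0.79, -0.613, -0.0], [-0.613, 0.79, 0.001], [-0.0, 0.001, -1.0]]
wrist_force: [1.1, -0.2, 0.7]
gripper_width: 0.173
gripper_force: 0.0
```

Request:
{"method": "servo_tool", "body": {
  "commands": [
    [[1,-34,19,0,0,0,-0.046],[1,-68,38,0,0,0,-0.093],[1,-101,57,0,0,0,-0.139],[1,-135,76,0,0,0,-0.186],[1,-169,96,0,0,0,-0.232]]
  ]
}}

```text
time_s: 1.65
tcp_pos: [0.4082, -0.2094, 0.4484]
ee_rot: [[-0.628, -0.778, -0.0], [-0.778, 0.628, 0.0], [-0.0, 0.0, -1.0]]
wrist_force: [0.9, -1.0, -0.3]
gripper_width: 0.0
gripper_force: 0.0
```

Request:
{"method": "servo_tool", "body": {
  "commands": [
    [[1,-37,11,0,0,0,-0.046],[1,-75,22,0,0,0,-0.093],[1,-112,32,0,0,0,-0.139],[1,-149,43,0,0,0,-0.186],[1,-186,54,0,0,0,-0.232]]
  ]
}}

```text
time_s: 2.15
tcp_pos: [0.4833, -0.0309, 0.4485]
ee_rot: [[-0.432, -0.902, -0.0], [-0.902, 0.432, 0.0], [-0.0, 0.0, -1.0]]
wrist_force: [0.2, 0.3, 1.1]
gripper_width: 0.005
gripper_force: 0.0
```

Request:
{"method": "servo_tool", "body": {
  "commands": [
    [[1,-39,2,0,0,0,-0.046],[1,-78,4,0,0,0,-0.093],[1,-116,6,0,0,0,-0.139],[1,-155,8,0,0,0,-0.186],[1,-194,10,0,0,0,-0.232]]
  ]
}}

```text
time_s: 2.65
tcp_pos: [0.5586, 0.1482, 0.4483]
ee_rot: [[-0.213, -0.977, -0.0], [-0.977, 0.213, -0.0], [0.0, 0.0, -1.0]]
wrist_force: [1.2, -0.5, -0.3]
gripper_width: 0.007
gripper_force: 0.0
```

```bash
python3 - <<'E'
from h import *
from station import r
s=r.sense();print(s["time_s"],s["tcp_pos"],s["wrist_force"])
T=O+X*-.097
print(rel(s,[*T[:2],.25]))
cv2.imwrite("pics/w1.png",r.capture("wrist")["pixels"][...,::-1])
E
```

```text
2.65 [0.55856613 0.14816229 0.44831096] [ 1.21168164 -0.47981557 -0.26912096]
(array([  2.3,  -1.1, 198.3]), array([ 0.0005, -0.0002,  0.004 ]))
```

View pics/w1.png

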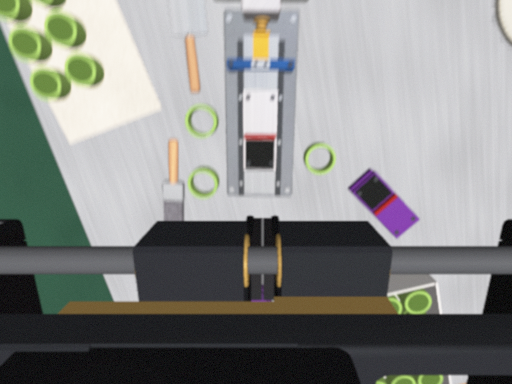

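The wrist view shows the pad at (260,155), rib at (260,138), bridge at (262,64) and bed between columns 225 and 298, well aligned with the tool. I go lower and measure from near.

Request:
{"method": "servo_tool", "body": {
  "commands": [
    [[1,0,0,45,0,0,0],[1,0,0,90,0,0,0],[1,0,0,135,0,0,0],[1,1,0,180,0,0,0],[1,2,0,200,0,0,0.004]]
  ]
}}

```text
time_s: 3.2
tcp_pos: [0.5552, 0.1436, 0.2434]
ee_rot: [[-0.22, -0.975, -0.008], [-0.975, 0.22, -0.003], [0.005, 0.007, -1.0]]
wrist_force: [0.7, 0.1, -0.5]
gripper_width: 0.003
gripper_force: 0.0
```

```bash
python3 - <<'E'
from h import *
from station import r
s=r.sense();print(s["time_s"],s["tcp_pos"],s["wrist_force"])
c=r.capture("wrist");cv2.imwrite("pics/w2.png",c["pixels"][...,::-1])
m=masks(c,(150,20,380,225))
for k,z in(("red",.071),("black",.062),("blue",.07)):
    if k in m:
        P=np.array([ray(c,p,z) for p in m[k][2]])-O
        x=P@X;y=P@np.cross([0,0,1],X)
        print(k,m[k][0].round(1),m[k][1],"stn x",x.min().round(4),x.max().round(4),"y",y.min().round(4),y.max().round(4))
d=s["tcp_pos"]-O;print("tcp stn",d@X,d@np.cross([0,0,1],X))
E
```

```text
3.2 [0.55523537 0.14356532 0.24337305] [ 0.70451917  0.0560813  -0.45873426]
red [255.4 156.6] [231 154  49   7 298] stn x -0.0793 -0.0725 y -0.0215 0.0311
black [255.  182.4] [ 234  162   43   43 1642] stn x -0.1332 -0.083 y -0.0188 0.0291
blue [289.6  41.4] [256  31  56  23 668] stn x 0.0294 0.0495 y -0.0518 0.0028
tcp stn -0.09409959011749806 -0.003265501784783336
```

View pics/w2.png

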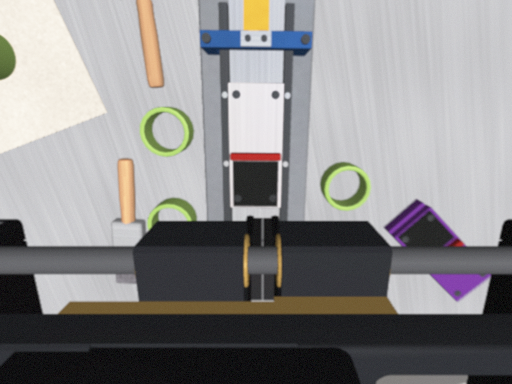

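The near view shows the die centred at column 255 (rib row 156, pad rows 162-205) and the bridge at (256,41). The die is about 8 mm left of the tool line, and the rib's rear face is at station x ≈ -80. I descend to 20 mm above the pad, just behind the rib.

Request:
{"method": "servo_tool", "body": {
  "commands": [
    [[1,-1,-3,40,0,0,0],[1,-2,-6,80,0,0,0],[1,-3,-8,115,0,0,0],[1,-3,-8,145,0,0,0],[1,-3,-8,155,0,0,0]]
  ]
}}

```text
time_s: 3.75
tcp_pos: [0.5649, 0.145, 0.0909]
ee_rot: [[-0.22, -0.976, -0.005], [-0.976, 0.22, -0.002], [0.003, 0.004, -1.0]]
wrist_force: [-0.9, 0.3, -0.9]
gripper_width: 0.006
gripper_force: 0.0
```

```bash
python3 - <<'E'
from h import *
from station import r
c=r.capture("side");r.capture("side")
s=r.sense();print(s["time_s"],s["tcp_pos"],s["wrist_force"],s["ee_rot"].round(4))
d=s["tcp_pos"]-O;print("tcp stn",d@X,d@np.cross([0,0,1],X))
a=cv2.resize(c["pixels"][150:250,180:300,::-1],(0,0),fx=5,fy=5,interpolation=cv2.INTER_CUBIC)
cv2.imwrite("pics/s2.png",a)
E
```

```text
3.85 [0.56616453 0.14558206 0.09287529] [-0.58666978 -0.06407358 -0.40412843] [[-0.2191 -0.9757 -0.0019]
 [-0.9757  0.2191 -0.0013]
 [ 0.0017  0.0016 -1.    ]]
tcp stn -0.09844028226346328 0.00696544177791689
```

View pics/s2.png

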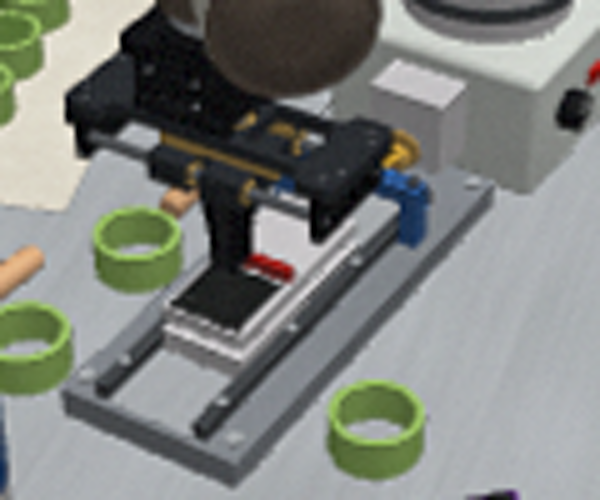

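The fingers stand just behind the rib over the pad. I shift 2 mm sideways and come down to first contact.

Request:
{"method": "servo_tool", "body": {
  "commands": [
    [[1,0,1,8,0,0,0],[1,0,2,15,0,0,0],[1,0,2,19,0,0,0],[1,0,2,21,0,0,0],[1,0,2,23,0,0,0]]
  ]
}}

```text
time_s: 4.35
tcp_pos: [0.5645, 0.1463, 0.0713]
ee_rot: [[-0.219, -0.976, 0.0], [-0.976, 0.219, -0.0], [-0.0, -0.0, -1.0]]
wrist_force: [-3.0, -0.3, 6.1]
gripper_width: 0.004
gripper_force: 2.9
```

Request:
{"method": "servo_tool", "body": {
  "commands": [
    [[1,0,0,2,0,0,0],[1,0,0,4,0,0,0],[1,0,0,5,0,0,0],[1,0,0,6,0,0,0],[1,0,0,7,0,0,0]]
  ]
}}

```text
time_s: 4.85
tcp_pos: [0.5645, 0.1464, 0.0654]
ee_rot: [[-0.218, -0.976, 0.001], [-0.976, 0.218, -0.0], [-0.0, -0.001, -1.0]]
wrist_force: [-4.4, -0.0, 10.1]
gripper_width: 0.006
gripper_force: 5.5
```

Request:
{"method": "servo_tool", "body": {
  "commands": [
    [[1,0,0,1,0,0,0],[1,0,0,2,0,0,0],[1,0,0,3,0,0,0],[1,0,0,4,0,0,0],[1,0,0,4,0,0,0]]
  ]
}}

```text
time_s: 5.35
tcp_pos: [0.5646, 0.1464, 0.0652]
ee_rot: [[-0.217, -0.976, 0.002], [-0.976, 0.217, -0.001], [0.0, -0.002, -1.0]]
wrist_force: [-11.7, -0.7, 28.1]
gripper_width: 0.007
gripper_force: 14.3
```

The die is shut: no more travel, 28 N. Next I ease the sideways load and begin sliding.

Request:
{"method": "servo_tool", "body": {
  "commands": [
    [[1,0,1,0,0,0,0],[1,2,2,0,0,0,0],[1,5,2,0,0,0,0],[1,8,2,0,0,0,0],[1,12,2,0,0,0,0]]
  ]
}}

```text
time_s: 5.85
tcp_pos: [0.5658, 0.1397, 0.0654]
ee_rot: [[-0.216, -0.976, 0.016], [-0.976, 0.216, 0.008], [-0.012, -0.014, -1.0]]
wrist_force: [-1.5, 9.4, 16.1]
gripper_width: 0.004
gripper_force: 8.3
```

```bash
cat >> h.py <<'E'
def look(r):
    s=r.sense();c=r.capture("wrist");m=masks(c,(150,20,380,225));Y=np.cross([0,0,1],X)
    d=s["tcp_pos"]-O;print(s["time_s"],"tcp",(d@X).round(4),(d@Y).round(4),s["tcp_pos"][2].round(4),"F",(s["wrist_force"]@X).round(1),(s["wrist_force"]@Y).round(1),s["wrist_force"][2].round(1))
    return c,m
E
python3 - <<'E'
from h import *
from station import r
c,m=look(r)
cv2.imwrite("pics/w3.png",c["pixels"][...,::-1])
for k in m: print(k,m[k][1])
E
```

```text
5.85 tcp -0.0926 0.0079 0.0654 F -8.8 -3.5 16.1
red [ 219  198  103   18 1713]
black [ 156  215  213   10 1129]
```

View pics/w3.png

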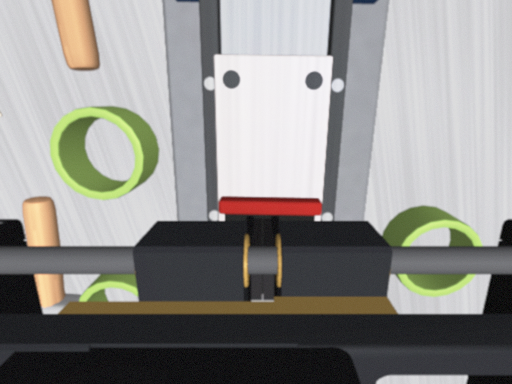

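The view shows the die shut ahead of the fingers, rib at (270,206), rails at columns 208 and 342, and the fingers about 4 mm left of centre, which is acceptable. I push on with a little more pressure.

Request:
{"method": "servo_tool", "body": {
  "commands": [
    [[1,2,1,2,0,0,0],[1,5,1,2,0,0,0],[1,8,2,2,0,0,0],[1,11,2,2,0,0,0],[1,14,3,2,0,0,0]]
  ]
}}

```text
time_s: 6.4
tcp_pos: [0.5633, 0.1278, 0.0653]
ee_rot: [[-0.214, -0.977, 0.024], [-0.977, 0.214, 0.01], [-0.015, -0.021, -1.0]]
wrist_force: [2.5, 7.3, 21.0]
gripper_width: 0.006
gripper_force: 10.0
```

```bash
python3 - <<'E'
from h import *
from station import r
c,m=look(r)
for k in m: print(k,m[k][1])
E
```

```text
6.4 tcp -0.0805 0.0081 0.0653 F -7.7 0.9 21.0
red [ 221  201  102   20 1727]
black [156 219 213   6 793]
blue [354  20  26   6 138]
```

Request:
{"method": "servo_tool", "body": {
  "commands": [
    [[1,4,0,1,0,0,0],[1,7,0,1,0,0,0],[1,10,0,1,0,0,0],[1,13,0,1,0,0,0],[1,16,0,1,0,0,0]]
  ]
}}

```text
time_s: 6.95
tcp_pos: [0.5602, 0.113, 0.0652]
ee_rot: [[-0.214, -0.977, 0.025], [-0.977, 0.214, 0.011], [-0.016, -0.022, -1.0]]
wrist_force: [-1.5, 12.1, 26.5]
gripper_width: 0.003
gripper_force: 13.2
```

```bash
python3 - <<'E'
from h import *
from station import r
c,m=look(r)
for k in m: print(k,m[k][1])
cv2.imwrite("pics/w4.png",c["pixels"][...,::-1])
E
```

```text
6.95 tcp -0.0653 0.0082 0.0652 F -11.5 -4.1 26.5
red [ 221  201  102   20 1731]
black [156 219 213   6 777]
blue [ 152   20  228   35 4283]
```

View pics/w4.png

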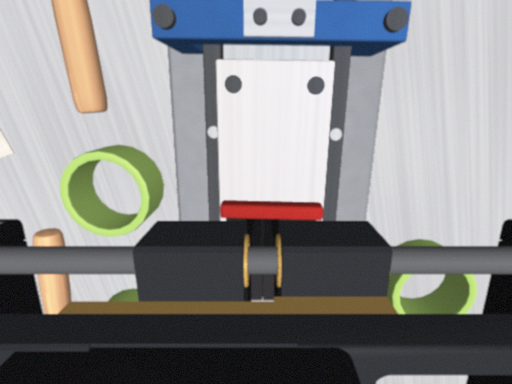

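The bridge is ahead at rows 0-50 and the die's nose at row 60, still shut and straight. I continue under the bridge.

Request:
{"method": "servo_tool", "body": {
  "commands": [
    [[1,4,0,0.5,0,0,0],[1,8,0,0.5,0,0,0],[1,12,0,0.5,0,0,0],[1,16,0,0.5,0,0,0],[1,20,0,0.5,0,0,0]]
  ]
}}

```text
time_s: 7.5
tcp_pos: [0.5557, 0.0938, 0.0652]
ee_rot: [[-0.214, -0.977, 0.025], [-0.977, 0.214, 0.011], [-0.017, -0.022, -1.0]]
wrist_force: [-3.8, 15.3, 30.3]
gripper_width: 0.001
gripper_force: 15.4
```

```bash
python3 - <<'E'
from h import *
from station import r
c,m=look(r)
for k in m: print(k,m[k][1])
E
```

```text
7.5 tcp -0.0457 0.008 0.0652 F -14.2 -7.0 30.3
red [ 221  202  102   19 1733]
black [155 220 214   5 777]
blue [ 155   48   89   40 2758]
```

Request:
{"method": "servo_tool", "body": {
  "commands": [
    [[1,4,0.5,0,0,0,0],[1,8,1,0,0,0,0],[1,12,1,0,0,0,0],[1,16,1.5,0,0,0,0],[1,20,1.5,-0.5,0,0,0]]
  ]
}}

```text
time_s: 8.05
tcp_pos: [0.5508, 0.0737, 0.0653]
ee_rot: [[-0.213, -0.977, 0.027], [-0.977, 0.214, 0.01], [-0.015, -0.024, -1.0]]
wrist_force: [1.9, 9.2, 24.2]
gripper_width: 0.006
gripper_force: 12.2
```

```bash
python3 - <<'E'
from h import *
from station import r
c,m=look(r)
for k in m: print(k,m[k][1])
E
```

```text
8.05 tcp -0.0249 0.0076 0.0653 F -9.4 -0.2 24.2
red [ 221  201  102   20 1732]
black [155 219 214   6 785]
blue [ 159   97   84   34 2255]
```

Request:
{"method": "servo_tool", "body": {
  "commands": [
    [[1,3,0,0.5,0,0,0],[1,6,0,0.5,0,0,0],[1,9,0,0.5,0,0,0],[1,12,0,0.5,0,0,0],[1,15,0,0.5,0,0,0]]
  ]
}}

```text
time_s: 8.6
tcp_pos: [0.5485, 0.0615, 0.0653]
ee_rot: [[-0.214, -0.976, 0.03], [-0.977, 0.214, 0.013], [-0.019, -0.026, -0.999]]
wrist_force: [-3.1, 24.3, 30.4]
gripper_width: 0.008
gripper_force: 17.2
```

```bash
python3 - <<'E'
from h import *
from station import r
c,m=look(r)
for k in m: print(k,m[k][1])
cv2.imwrite("pics/w5.png",c["pixels"][...,::-1])
E
```

```text
8.6 tcp -0.0125 0.008 0.0653 F -23.0 -8.3 30.4
red [ 222  204  102   19 1685]
black [155 222 214   3 601]
blue [ 162  120   98   37 2345]
```

View pics/w5.png

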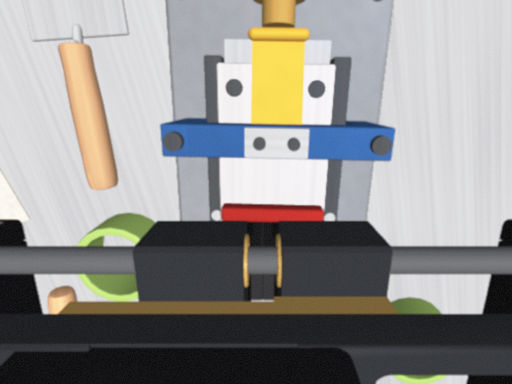

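The die is through the bridge with its nose at the leaf tip (row 64 against leaf roll row 34). The push force rises as expected, and about 16 mm remain.

Request:
{"method": "servo_tool", "body": {
  "commands": [
    [[1,3,0,0,0,0,0],[1,6,0.5,0,0,0,0],[1,9,1,0,0,0,0],[1,11,1,0,0,0,0],[1,13,1,0,0,0,0]]
  ]
}}

```text
time_s: 9.15
tcp_pos: [0.5455, 0.0492, 0.0652]
ee_rot: [[-0.213, -0.976, 0.031], [-0.977, 0.214, 0.013], [-0.02, -0.028, -0.999]]
wrist_force: [-1.5, 22.8, 29.0]
gripper_width: 0.005
gripper_force: 18.6
```

```bash
python3 - <<'E'
from h import *
from station import r
c,m=look(r)
for k in m: print(k,m[k][1])
E
```

```text
9.15 tcp 0.0002 0.0077 0.0652 F -22.0 -6.4 29.0
red [ 222  204  102   19 1673]
black [156 222 213   3 600]
blue [ 164  140  216   45 4999]
```

Request:
{"method": "servo_tool", "body": {
  "commands": [
    [[1,2,0,0,0,0,0],[1,4,0,0,0,0,0],[1,6,0,0,0,0,0],[1,8,0,0,0,0,0],[1,9,0,0,0,0,0]]
  ]
}}

```text
time_s: 9.7
tcp_pos: [0.5437, 0.0412, 0.0653]
ee_rot: [[-0.214, -0.976, 0.032], [-0.977, 0.215, 0.014], [-0.021, -0.028, -0.999]]
wrist_force: [-2.6, 30.6, 29.3]
gripper_width: 0.002
gripper_force: 22.2
```

```bash
python3 - <<'E'
from h import *
from station import r
c,m=look(r)
for k in m: print(k,m[k][1])
cv2.imwrite("pics/w6.png",c["pixels"][...,::-1])
E
```

```text
9.7 tcp 0.0083 0.0077 0.0653 F -29.3 -9.2 29.3
red [ 222  205  102   19 1645]
black [156 222 213   3 581]
blue [ 165  153  215   48 5218]
```

View pics/w6.png

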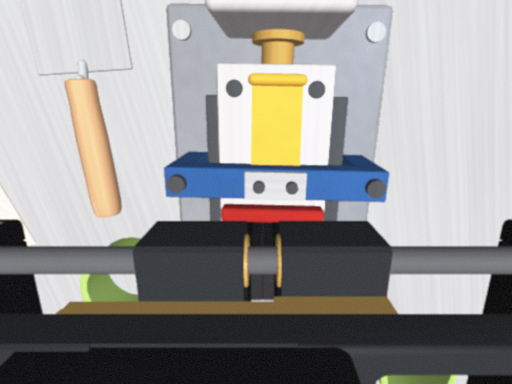

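The leaf now lies on the die top and the nose (row 66) is close to or at the nozzle. I push a little further to see whether it stops.

Request:
{"method": "servo_tool", "body": {
  "commands": [
    [[1,1,0,0,0,0,0],[1,2,0,0,0,0,0],[1,3,0,0,0,0,0],[1,4,0,0,0,0,0],[1,4,0,0,0,0,0]]
  ]
}}

```text
time_s: 10.25
tcp_pos: [0.5437, 0.0408, 0.0653]
ee_rot: [[-0.214, -0.976, 0.035], [-0.977, 0.214, 0.019], [-0.026, -0.031, -0.999]]
wrist_force: [-4.4, 40.2, 27.3]
gripper_width: 0.006
gripper_force: 26.4
```

```bash
python3 - <<'E'
from h import *
from station import r
c,m=look(r)
for k in m: print(k,m[k][1])
E
```

```text
10.25 tcp 0.0087 0.0078 0.0653 F -38.3 -13.0 27.3
red [ 222  205  102   19 1613]
black [156 221 213   4 578]
blue [ 165  153  215   49 5268]
```

It has stopped against the nozzle: 4 mm commanded gave 0.4 mm of movement, and TCP x = 8.7 against 8.5 expected. Before lifting I ease both the push and the press so the rib is not dragged up or back.

Request:
{"method": "servo_tool", "body": {
  "commands": [
    [[1,-3,0,0,0,0,0],[1,-6,0,-1,0,0,0],[1,-8,0,-1,0,0,0],[1,-10,0,-2,0,0,0],[1,-10,0,-2,0,0,0]]
  ]
}}

```text
time_s: 10.8
tcp_pos: [0.5433, 0.0419, 0.0653]
ee_rot: [[-0.214, -0.977, 0.026], [-0.977, 0.214, 0.007], [-0.012, -0.024, -1.0]]
wrist_force: [5.4, 5.5, 20.3]
gripper_width: 0.005
gripper_force: 15.0
```

```bash
python3 - <<'E'
from h import *
from station import r
c,m=look(r)
for k in m: print(k,m[k][1])
E
```

```text
10.8 tcp 0.0078 0.0072 0.0653 F -6.5 4.1 20.3
red [ 221  204  103   19 1708]
black [156 221 213   4 605]
blue [ 164  152  216   48 5141]
```

Request:
{"method": "servo_tool", "body": {
  "commands": [
    [[1,0,0,-1,0,0,0],[1,0,0,-2,0,0,0],[1,0,0,-3,0,0,0],[1,0,0,-4,0,0,0],[1,0,0,-5,0,0,0]]
  ]
}}

```text
time_s: 11.35
tcp_pos: [0.5409, 0.0423, 0.0662]
ee_rot: [[-0.216, -0.976, 0.02], [-0.976, 0.216, 0.008], [-0.012, -0.018, -1.0]]
wrist_force: [8.8, 8.9, -1.8]
gripper_width: 0.003
gripper_force: 5.7
```

Request:
{"method": "servo_tool", "body": {
  "commands": [
    [[1,-2,-1,0,0,0,0],[1,-4,-2,0,0,0,0],[1,-5,-2,-1,0,0,0],[1,-6,-2,-3,0,0,0],[1,-6,-2,-6,0,0,0]]
  ]
}}

```text
time_s: 11.85
tcp_pos: [0.5353, 0.0437, 0.0685]
ee_rot: [[-0.22, -0.976, -0.0], [-0.976, 0.22, 0.001], [-0.001, 0.001, -1.0]]
wrist_force: [1.1, 5.2, -2.7]
gripper_width: 0.011
gripper_force: 2.8
```

Request:
{"method": "servo_tool", "body": {
  "commands": [
    [[1,-2,0,0,0,0,0],[1,-4,0,-1,0,0,0],[1,-5,0,-4,0,0,0],[1,-5,0,-12,0,0,0],[1,-5,0,-30,0,0,0]]
  ]
}}

```text
time_s: 12.35
tcp_pos: [0.5353, 0.0473, 0.0984]
ee_rot: [[-0.22, -0.976, -0.004], [-0.976, 0.22, -0.001], [0.002, 0.004, -1.0]]
wrist_force: [0.7, 0.0, -0.3]
gripper_width: 0.002
gripper_force: 0.0
```

Request:
{"method": "servo_tool", "body": {
  "commands": [
    [[1,-5,0,-20,0,0,0],[1,-20,0,-50,0,0,0],[1,-40,0,-80,0,0,0],[1,-60,0,-110,0,0,0],[1,-60,0,-130,0,0,0]]
  ]
}}

```text
time_s: 12.85
tcp_pos: [0.5508, 0.1081, 0.2322]
ee_rot: [[-0.217, -0.976, 0.004], [-0.976, 0.217, 0.001], [-0.002, -0.003, -1.0]]
wrist_force: [0.9, -0.2, 0.5]
gripper_width: 0.002
gripper_force: 0.0
```

```bash
python3 - <<'E'
from h import *
from station import r
look(r)
w,c=r.capture("wrist"),r.capture("side")
a=cv2.resize(w["pixels"][0:225,130:400,::-1],(0,0),fx=1.6,fy=1.6,interpolation=cv2.INTER_CUBIC)
b=cv2.resize(c["pixels"][155:245,190:285,::-1],(0,0),fx=3.8,fy=3.8,interpolation=cv2.INTER_CUBIC)
o=np.zeros((max(a.shape[0],b.shape[0]),a.shape[1]+b.shape[1],3),np.uint8)
o[:a.shape[0],:a.shape[1]]=a;o[:b.shape[0],a.shape[1]:]=b
print(o.shape);cv2.imwrite("pics/f1.png",o)
E
```

```text
12.85 tcp -0.0585 0.0001 0.2322 F -0.0 0.9 0.5
(360, 793, 3)
```

View pics/f1.png

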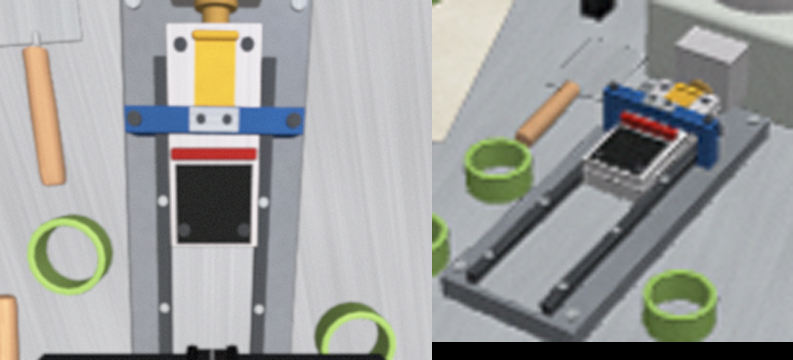

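The view shows the leaf pressing on the die (tip at crop (215,35)), the nose at row 24 against the nozzle, the rib just short of the bridge, and the rings and spatula untouched. One numeric check of nose against rail ends and tail, then hand in.

```bash
python3 - <<'E'
from h import *
from station import r
c,m=look(r)
f=lambda u,v,z:((ray(c,(130+u/1.6,v/1.6),z)-O)@X*1000).round(1)
print("rail ends(85)",f(160,57,.036),f(270,57,.036),"nose(100)",f(172,24,.054),f(258,24,.054),"tail(-40)",f(172,246,.054),f(255,246,.054))
print("rib front(26)",f(172,149,.064),"rear(18)",f(172,159,.064),"leaf tip",f(215,35,.058))
g=cv2.cvtColor(c["pixels"],cv2.COLOR_RGB2GRAY)
for u in(172+5,250): print(g[5:25,int(130+u/1.6)])
E
```

```text
13.0 tcp -0.057 -0.0003 0.2307 F -0.7 -0.2 0.0
rail ends(85) 85.5 85.3 nose(100) 100.3 100.2 tail(-40) -37.1 -37.1
rib front(26) 26.6 rear(18) 20.5 leaf tip 93.2
[145 161 162 163 161 161 161 159 159 163 193 228 234 232 232 231 231 223
 176 109]
[129 159 168 167 167 167 165 167 168 175 211 232 235 234 235 235 236 235
 234 224]
```

```bash
python3 -c "
from station import r
print(r.finish_job())"
```

```text
the job is handed in; nothing more can be done
None
```

The job is handed in at about 13 s of the 42 s allowed: the die is home against the nozzle (nose measured at station x ≈ 100 mm), the leaf spring rests on it, and the arm is clear. I judged that it stayed shut after release only from the final pictures.

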